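# Clamp the rusty axle in the yoke vise with its T-handle

### The job

Get the rusty axle ready for brushing its thread: pass its plain end endways between the jaws of the yoke vise so that it lies down in the lower jaw and on the rest, the plain end just showing past the jaws and all of the thinner threaded part standing clear beyond the rest. Then screw the top jaw down with the T-handle, going from one end of its bar to the other as needed, until the axle is held tight and the handle will go no further. Leave the other parts and the wire brush where they lie.

Things in the scene. Friction and masses are not known exactly. Their poses are not given: they have to be found in the camera images.
- vise: Dark cast-iron yoke pipe vise, bolted down: base plate 116 mm across, 245 mm long, 16 mm thick, a yoke (upside-down U) over one end and a low rest post at the other. Origin on the table under the screw, z up; y runs along the work, from the jaws to the rest (base: y -40 to +205 mm); x is across, leg to leg. Legs 62 mm apart inside at the feet, y -16 to +16; feet y -23 to +23, up to z 60.
- vise_seat (a point): Point on the screw's axis, 75 mm above the table, where the axis of the 16 mm shank lies when it rests in the lower jaw; axes as the vise. Lower jaw: 90 degree steel V along y, 42 mm long (y -21 to +21), 19 mm wide, lips at z 73. Between jaw and rest (y 25 to 168) fingers have free room above a low rib (z 34).
- vise_rest (a point): Where the shank's axis lies in the V of the rest: 178 mm from vise_seat along the vise's y, 75 mm above the table; axes as the vise. The rest is 16 mm long (y 170 to 186), its V 18 mm wide, lips at z 73.
- boss_top (a point): Centre of the top of the round boss (37 mm in diameter) on the yoke, 173 mm above the table, through which the screw passes; nothing but screw and T-handle stands higher.
- jaw: Top jaw under the screw: upside-down 90 degree V in a dark block 40 x 42 mm that moves straight up and down. Origin at the top of its V on the screw's axis; axes as the vise. At the start it hangs about 9 mm over where it meets the shank lying in the lower V, so the axle goes in endways, raised at most 5 mm over its resting height.
- handle (a joint): Turn of the screw with its T-handle, rad; grows clockwise seen from above, lowering jaw and handle 8 mm a full turn. At 0 the bar lies across the vise (along x); starts within 0.35 of 0. The jaw meets the axle at about 7, then tightens up to a solid stop at 7.9: about one and a quarter turns in all. Can be backed off to -3.2. Needs about 0.2 N m (3 to 4 N at bar_a) and stays where it is left.
- bar_mid (a point): Where the handle bar crosses the screw's axis, 215 mm above the table at joint value 0. Bar: bright steel, 12 mm in diameter, 174 mm overall with an 18 mm ball at each end; hub 30 mm in diameter, rising 17 mm over the bar's axis. At the start the ball ends reach at most 36 mm along the vise's y: keep a loading gripper clear of them.
- bar_a (a point): Centre of the bar 56 mm from the screw's axis, where one end is gripped; at joint value 0 on the vise's +x side. x axis along the bar outwards, z up.
- bar_b (a point): The same on the opposite end of the bar (-x side at joint value 0); axes parallel to bar_a's, so here x points inwards.
- axle: Loose rusty steel axle, 290 mm long, 0.4 kg: plain shank 16 mm in diameter and 230 mm long, then a thinner threaded part 12 mm in diameter, 60 mm long. Origin on its axis 125 mm from the plain end (balance point 134 mm from it); x along the axle to the plain end. Lies on the table, axis 8 mm up, may roll. In the vise its x points along the vise's -y.
- plain_end (a point): Centre of the end face of the plain 16 mm shank, 125 mm from the axle's origin. When properly laid in, it is 20 to 44 mm past the screw's axis on the side away from the rest (jaws end at 21 mm).
- thread_end (a point): Centre of the end face of the 12 mm threaded part, 165 mm from the axle's origin on the other side.
- caliper: Bystander: bronze-finished brake caliper lying flat, about 90 x 120 x 30 mm. Origin at its pivot bolt, on the table. Leave it alone.
- pulley: Bystander: white nylon idler pulley lying flat, 64 mm in diameter, 22 mm high. Origin under its centre. Leave it alone.
- headlamp: Bystander: dented chrome headlamp shell standing on its rim, 140 mm in diameter, 100 mm high. Origin under its centre. Leave it alone.
- wire_brush: Bystander: wire brush lying bristles down, wooden back, 252 mm long, 26 mm wide, 26 mm high. Origin on the table near its middle, x towards the bristle end. Leave it alone.

How it is judged:
By the outcome, as a careful person would: the job done as asked, in the order asked, and still so for the second after the job is handed in, with the robot touching nothing.
It also fails if it takes over 72 s, if anything falls off the work surface, if the arm or the gripper's body presses on something with over 40 N, if the wrist force passes 120 N, or if a joint passes its speed limit or range.

### The arm

A 6-joint arm with a two-finger parallel gripper is mounted at the origin on the work surface. World frame = base frame: x ahead of the robot, y to its left, z up, the work surface at z = 0. Lengths are in m, angles in degrees, forces in N, time in s.
With the tool pointing down it reaches from about 0.25 to 0.775 m from the base axis. Payload 4 kg.
Tool frame: the origin (TCP) lies between the finger pads; the fingertips stand 11 mm ahead of it and the grasp point (between the pads) lies 8 mm behind it (finger_overhang is the distance from the TCP to the fingertips, in m); z points along the fingers, y is the line along which they close (so a half turn about z gives the same grasp; the last joint's range is limited). The gripper opens to 94 mm and grips with 3 to 60 N. Pads are 16 mm wide; open, the fingers measure 119 mm over their backs; the gripper's body (75 mm by 177 mm) begins 78 mm behind the grasp point.
Start: joints at [-75.98, 4.996, 78.535, -0, 96.463, -5.907], TCP at [0.187, -0.517, 0.217] pointing down, gripper open.
Joint ranges: [-177.83, 177.83], [-43.37, 116.18], [15.69, 146.23], [-61.86, 241.86], [9.47, 152.12], [-147.06, 147.06]. Speed limits (degrees/s): [159.86, 159.86, 180, 180, 180, 180].

### API

Orientations are given as a 3x3 rotation matrix whose columns are the frame's x, y, z axes.
In Python, from bench import sense, grab_frame, hand_in, finger_overhang gives the robot as it stands. The module is installed in compiled form; this text tells all that it offers.
- The arm moves only by the tool drive_tool, never from a script. Its argument "plan" is a list of rows, each an object with "slide": the shift along the tool's x, y, z as a fraction of full scale, a list of three; "rotation": the turn, a rotation vector about the tool's x, y, z as a fraction of full scale, a list of three; "grip": the closure in counts, from 0 (fully open) to 255 (shut). In form: [{"slide": [dx, dy, dz], "rotation": [ax, ay, az], "grip": grip}, ...]. A call has 1 to 20 rows; each row is the pose to reach, as a shift and turn from the pose commanded when the call began, along the tool's axes at that moment, turning the shorter way round; what a row does not reach only later rows make up. Full scale, the value 1, is 0.2 m for a shift and 360 degrees for a turn. A row lasts 1/8 s, in which the tool goes at most 62.5 mm and 10.7 degrees, less where a joint would pass 70% of its speed; a pose out of reach is approached as far as the arm can. A call with a number of a shift or a turn outside -1 to 1 is refused whole. A call with a gripper value outside its range is refused whole. The fingers move at their own pace and stop on an object; "force" is the grip in N (left out, the last holds). Time passes only in rows, so rows that repeat a pose let the fingers close. It gives the time, the measured TCP pose, the force, the opening and the grip force at its end, in the units of the state.
- sense(): the state, without advancing time (a new reading comes with each control period).
- grab_frame(name): name is "side" or "top"; returns a dict with "image" (400x640x3 uint8, red, green, blue), "range_z" (400x640 float32, m along the optical axis (not along the pixel's ray), 0 where there is no reading), "intrinsics" (3x3 intrinsics, pixels), "T" (4x4, takes a point from camera to world coordinates). Camera axes: x right, y up, looking along -z (the intrinsics and any distortion apply to the point x, -y, -z); pixel columns grow to the right and rows downward; lengths in m; the calibration is good to about 2 mm. A picture is of the moment at which its call begins.
- hand_in(): hands the job in; it is judged then, once.
The state is a dict: "t": time; "joint_positions": joint angles; "qvel": joint speeds; "tau": joint torques, N m; "ee_pos": TCP position; "tcp_rot": TCP orientation; "force": force on the tool from outside, world axes, zero at the start; "moment": the same for the moment, N m; "finger_gap": opening from 0.0 (shut) to 1.0 (fully open); "gripper_force": force on a finger pad.
Only numpy, scipy, OpenCV 4.12 (cv2) and the standard library are available. Lean on these libraries where they do the work, as an engineer would, in place of code of your own. Each camera call takes 0.05 s, during which the arm holds its last target. There are 200 camera calls.

## Working session

There is one attempt and no reset: what is moved stays moved. The work goes in short steps, Python scripts to look and compute and a tool call to move; the robot and the scene stay as the last step left them, time stands still between calls to the robot, and variables do not carry over. Pictures are saved under pics/ and viewed, at most 10 in all, crops included, and the job is handed in when it is done.

Besides the shell and the picture viewer there is one more tool, called after "Request:" in YAML: its name, and indented under it one key for each argument. drive_tool: Moves the arm, as the interface text tells. Its arguments: {"type":"object","properties":{"plan":{"type":"array","items":{"type":"object","properties":{"slide":{"type":"array","items":{"type":"number","minimum":-1,"maximum":1}},"rotation":{"type":"array","items":{"type":"number","minimum":-1,"maximum":1}},"grip":{"type":"number"}}}},"force":{"type":"number"}},"required":["plan"]}

```bash
mkdir -p pics; cat > h.py <<'E'
import numpy as np, cv2
from bench import sense, grab_frame, hand_in, finger_overhang
def pts(f):
    K=f["intrinsics"];d=f["range_z"];v,u=np.mgrid[0:400,0:640]
    p=np.stack([(u-K[0,2])/K[0,0]*d,-(v-K[1,2])/K[1,1]*d,-d],-1)
    P=p@f["T"][:3,:3].T+f["T"][:3,3]; P[d==0]=np.nan
    return P
def save(f,n): cv2.imwrite(f"pics/{n}.png",f["image"][...,::-1])
E
python3 - <<'E'
from h import *
np.set_printoptions(precision=4,suppress=True)
for n in("top","side"):
    f=grab_frame(n);save(f,n+"0");np.savez(n+"0",**f);print(n,f["intrinsics"],f["T"],sep="\n")
print(sense(),finger_overhang)
E
```

```text
top
[[375.2096   0.     315.9035]
 [  0.     375.2096 207.7785]
 [  0.       0.       1.    ]]
[[-0.0123  0.9908 -0.1347  0.3837]
 [-0.9999 -0.0113  0.008  -0.0287]
 [ 0.0064  0.1348  0.9909  1.2679]
 [ 0.      0.      0.      1.    ]]
side
[[489.2898   0.     318.4834]
 [  0.     489.2898 201.4032]
 [  0.       0.       1.    ]]
[[-0.7899  0.3822 -0.4795 -0.1758]
 [-0.6131 -0.4757  0.6308  0.9109]
 [ 0.013   0.7922  0.6101  1.0562]
 [ 0.      0.      0.      1.    ]]
{'t': 0.1, 'joint_positions': array([-75.9804,   5.0365,  78.6146,  -0.0003,  96.4636,  -5.9064]), 'qvel': array([ 0.0356, -0.1354, -0.1788, -0.0707,  0.065 , -0.0764]), 'tau': array([  0.0026, -34.1252, -30.3302,   0.072 ,   0.0304,  -0.0001]), 'ee_pos': array([ 0.1873, -0.5166,  0.2154]), 'tcp_rot': array([[ 0.9401,  0.3408, -0.0005],
       [ 0.3408, -0.9401,  0.0019],
       [ 0.0002, -0.002 , -1.    ]]), 'force': array([ 0.2768, -0.031 ,  0.4435]), 'moment': array([-0.0184, -0.0086, -0.033 ]), 'gripper_force': 0.0, 'finger_gap': 0.9997653305458178} 0.011
```

View pics/top0.png

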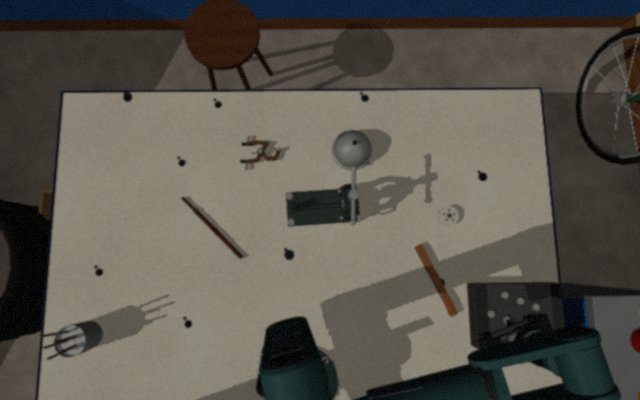

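View pics/side0.png

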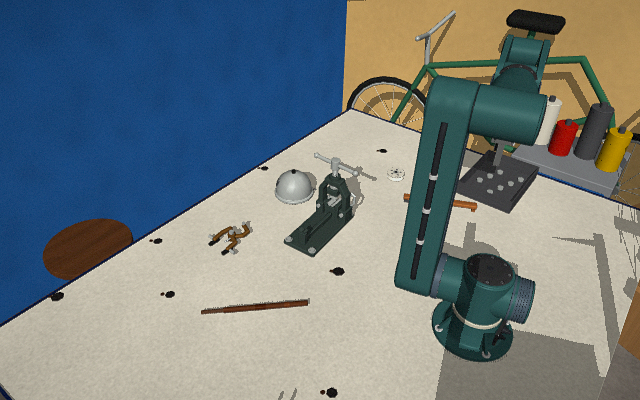

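The top view shows the axle from (183,198) to (245,257). The vise base spans (287–358, 187–226), with the jaws at its right and the bar along column ~353. The headlamp is at (351,148). The side view shows the axle from (202,312) to (309,301), and the T-handle around (337,165).

```bash
cat > m.py <<'E'
from h import *
np.set_printoptions(precision=4,suppress=True)
F={n:dict(np.load(n+"0.npz")) for n in("top","side")}
for n,(box_a,box_v) in {"top":((170,185,255,270),(275,120,375,240)),"side":((190,285,320,325),(275,145,385,265))}.items():
    f=F[n];P=pts(f);im=f["image"].astype(int)
    g=im.sum(2)
    x0,y0,x1,y1=box_a
    m=np.zeros(g.shape,bool);m[y0:y1,x0:x1]=True
    ma=m&(g<300)
    n_,l,st,_=cv2.connectedComponentsWithStats(ma.astype(np.uint8));k=1+st[1:,4].argmax();ma=l==k
    # ray cast to z=.008
    K=f["intrinsics"];v,u=np.nonzero(ma)
    d=np.stack([(u-K[0,2])/K[0,0],-(v-K[1,2])/K[1,1],-np.ones(len(u))],-1)@f["T"][:3,:3].T;o=f["T"][:3,3]
    q=(o+d*((.008-o[2])/d[:,2])[:,None])[:,:2]
    c=q.mean(0);w=np.linalg.svd(q-c,full_matrices=False)[2][0];s=(q-c)@w;t=(q-c)@[-w[1],w[0]]
    print(n,"axle",len(u),c+w*s.min(),c+w*s.max(),np.ptp(s))
    for a in np.arange(s.min(),s.max(),.03):
        k=(s>=a)&(s<a+.03);print("  s%.3f w%.4f mid %.4f grey %.0f rgb"%(a,np.ptp(t[k]),t[k].mean(),g[v[k],u[k]].mean()),im[v[k],u[k]].mean(0).round())
    x0,y0,x1,y1=box_v;m[:]=False;m[y0:y1,x0:x1]=True
    for lo,hi in((.012,.02),(.06,.08),(.165,.18),(.2,.24)):
        k=m&(P[...,2]>lo)&(P[...,2]<hi);p=P[k]
        if len(p)>3:
            print(" z",lo,hi,len(p),"med",np.median(p,0),"min",p.min(0),"max",p.max(0))
            print("   rect",cv2.minAreaRect(p[:,:2].astype(np.float32)*1000))
E
python3 m.py
```

```text
top axle 728 [0.5999 0.4125] [0.3908 0.2005] 0.2977250489025398
  s-0.155 w0.0236 mid -0.0009 grey 211 rgb [79. 71. 61.]
  s-0.125 w0.0212 mid -0.0002 grey 201 rgb [75. 68. 58.]
  s-0.095 w0.0282 mid 0.0003 grey 187 rgb [73. 62. 52.]
  s-0.065 w0.0282 mid 0.0012 grey 192 rgb [74. 64. 54.]
  s-0.035 w0.0281 mid 0.0003 grey 188 rgb [72. 63. 53.]
  s-0.005 w0.0281 mid -0.0004 grey 172 rgb [67. 57. 48.]
  s0.025 w0.0280 mid 0.0003 grey 190 rgb [73. 63. 54.]
  s0.055 w0.0279 mid -0.0002 grey 187 rgb [73. 62. 52.]
  s0.085 w0.0279 mid -0.0011 grey 180 rgb [70. 60. 50.]
  s0.115 w0.0278 mid 0.0006 grey 205 rgb [77. 69. 60.]
 z 0.012 0.02 1553 med [ 0.561  -0.0364  0.0159] min [ 0.4965 -0.2278  0.012 ] max [0.8012 0.0995 0.02  ]
   rect ((644.9227905273438, -80.74424743652344), (296.485107421875, 325.662109375), 10.307575225830078)
 z 0.06 0.08 578 med [ 0.7317 -0.1441  0.0703] min [ 0.5018 -0.2142  0.06  ] max [0.8077 0.042  0.08  ]
   rect ((670.0055541992188, -88.60646057128906), (219.36619567871094, 302.1943054199219), 79.58554077148438)
 z 0.165 0.18 39 med [ 0.5575 -0.1325  0.1725] min
[... 1165 characters left out ...]
8.884521484375, 276.098388671875), 2.1301934719085693)
 z 0.06 0.08 530 med [ 0.6146 -0.1363  0.0685] min [ 0.5015 -0.2107  0.06  ] max [0.8025 0.0434 0.0799]
   rect ((662.4608154296875, -95.07917785644531), (229.13668823242188, 293.02520751953125), 78.54041290283203)
 z 0.165 0.18 65 med [ 0.5575 -0.1374  0.1709] min [ 0.5427 -0.1663  0.1652] max [ 0.5793 -0.1265  0.1777]
   rect ((560.9378662109375, -142.40342712402344), (34.78084945678711, 35.12062072753906), 57.113243103027344)
 z 0.2 0.24 258 med [ 0.5577 -0.1405  0.2181] min [ 0.4765 -0.1617  0.2015] max [ 0.6479 -0.1281  0.234 ]
   rect ((561.7958984375, -144.59852600097656), (33.09754180908203, 170.8647003173828), 82.92121887207031)
```

```bash
python3 - <<'E'
import cv2,numpy as np
a=cv2.imread("pics/top0.png")[120:240,270:390];b=cv2.imread("pics/side0.png")[145:265,275:395]
cv2.imwrite("pics/z0.png",np.hstack([cv2.resize(i,(400,400),interpolation=cv2.INTER_CUBIC) for i in(a,b)]))
E
```

```text
(no output)
```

View pics/z0.png

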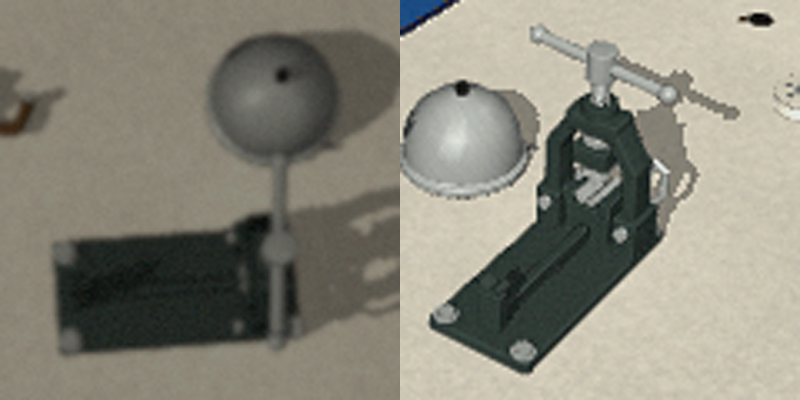

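The crop shows the vise's long side almost along the world y axis. The rest is at the left (+y), the bar lies roughly along world x, and the threaded end of the axle is the far one. Next I fit the vise.

```bash
cat > v.py <<'E'
from h import *
np.set_printoptions(precision=4,suppress=True)
for n in("top","side"):
    f=dict(np.load(n+"0.npz"));P=pts(f);g=f["image"].astype(int).sum(2)
    X,Y,Z=P[...,0],P[...,1],P[...,2]
    k=(X>.48)&(X<.64)&(Y>-.2)&(Y<.09)&(Z>.008)&(Z<.03)&(g<190)
    _,l,st,_=cv2.connectedComponentsWithStats(k.astype(np.uint8));k=l==1+st[1:,4].argmax()
    p=P[k]; print(n,k.sum(),"base z",np.median(p[:,2]),cv2.minAreaRect((p[:,:2]*1000).astype(np.float32)))
    # end edge and side edges by row binning
    e=[]
    for y in np.arange(-.09,.04,.01):
        q=p[(p[:,1]>=y)&(p[:,1]<y+.01)]
        if len(q)>5:e.append((y+.005,q[:,0].min(),q[:,0].max()))
    e=np.array(e);print(" lo edge fit",np.polyfit(e[:,0],e[:,1],1)," hi",np.polyfit(e[:,0],e[:,2],1))
    e=[]
    for x in np.arange(.515,.6,.01):
        q=p[(p[:,0]>=x)&(p[:,0]<x+.01)]
        if len(q)>3:e.append((x+.005,q[:,1].max()))
    e=np.array(e);print(" y end",np.polyfit(e[:,0]-.56,e[:,1],1))
    k=(X>.46)&(X<.67)&(Y>-.2)&(Y<-.08)&(Z>.2)&(Z<.226);p=P[k]
    c=p.mean(0);w=np.linalg.svd(p-c,full_matrices=False)[2][0];s=(p-c)@w
    print(" bar c",c,"ends",c+w*s.min(),c+w*s.max(),"ang",np.degrees(np.arctan(w[1]/w[0])))
    k=(X>.53)&(X<.6)&(Y>-.2)&(Y<-.08)&(Z>.227)&(Z<.25);print(" hub",P[k].mean(0),k.sum())
    k=(X>.53)&(X<.59)&(Y>-.0)&(Y<.08)&(Z>.05)&(Z<.085);print(" rest",P[k].mean(0),P[k].min(0),P[k].max(0),k.sum())
E
python3 v.py
```

```text
top 1489 base z 0.016052816010858395 ((557.1959228515625, -38.32048034667969), (112.58832550048828, 194.18116760253906), 3.6611316204071045)
 lo edge fit [-0.0623  0.5001]  hi [-0.0576  0.6099]
 y end [-0.0682  0.0556]
 bar c [ 0.5637 -0.1419  0.2197] ends [ 0.6488 -0.1454  0.2191] [ 0.4792 -0.1384  0.2204] ang -2.3740985274899162
 hub [ 0.5638 -0.1422  0.2317] 86
 rest [0.5533 0.0354 0.0693] [0.5402 0.0288 0.0618] [0.5667 0.042  0.0768] 45
side 1236 base z 0.015266133443714303 ((556.1002197265625, -56.438209533691406), (120.09477996826172, 237.8704376220703), 3.5640475749969482)
 lo edge fit [-0.0642  0.4959]  hi [-0.0977  0.6076]
 y end [0.0492 0.0603]
 bar c [ 0.5583 -0.1401  0.216 ] ends [ 0.6479 -0.1439  0.2157] [ 0.4766 -0.1366  0.2163] ang -2.464468456647688
 hub [ 0.5625 -0.1413  0.2303] 42
 rest [0.5507 0.0357 0.0628] [0.5374 0.0243 0.0501] [0.5651 0.0464 0.0745] 66
```

Request:
drive_tool:
  plan:
    - {"slide": [0,0,-0.3],"rotation": [0,0,0],"grip": 0}
    - {"slide": [0,0,-0.3],"rotation": [0,0,0],"grip": 0}

```text
t: 0.35
ee_pos: [0.1879, -0.5186, 0.2813]
tcp_rot: [[0.94, 0.341, 0.002], [0.341, -0.94, -0.008], [-0.001, 0.009, -1.0]]
force: [0.2, -0.1, 1.0]
finger_gap: 1.005
gripper_force: 0.0
```

Request:
drive_tool:
  plan:
    - {"slide": [0.2,-0.25,0],"rotation": [0,0,0],"grip": 0}
    - {"slide": [0.4,-0.5,0],"rotation": [0,0,0],"grip": 0}
    - {"slide": [0.6,-0.75,0],"rotation": [0,0,0],"grip": 0}
    - {"slide": [0.8,-1,0],"rotation": [0,0,0],"grip": 0}

```text
t: 0.85
ee_pos: [0.2679, -0.2783, 0.2756]
tcp_rot: [[0.94, 0.34, 0.0], [0.34, -0.94, 0.001], [0.0, -0.001, -1.0]]
force: [1.5, -0.1, 0.9]
finger_gap: 0.997
gripper_force: 0.0
```

Request:
drive_tool:
  plan:
    - {"slide": [0.2,-0.25,0],"rotation": [0,0,0],"grip": 0}
    - {"slide": [0.4,-0.5,0],"rotation": [0,0,0],"grip": 0}
    - {"slide": [0.6,-0.75,0],"rotation": [0,0,0],"grip": 0}
    - {"slide": [0.8,-1,0],"rotation": [0,0,0],"grip": 0}

```text
t: 1.35
ee_pos: [0.3481, -0.0416, 0.2759]
tcp_rot: [[0.94, 0.34, 0.001], [0.34, -0.94, -0.0], [0.0, 0.001, -1.0]]
force: [0.5, 0.1, -0.6]
finger_gap: 0.998
gripper_force: 0.0
```

Request:
drive_tool:
  plan:
    - {"slide": [0.2,-0.25,0],"rotation": [0,0,-0.02],"grip": 0}
    - {"slide": [0.4,-0.5,0.1],"rotation": [0,0,-0.04],"grip": 0}
    - {"slide": [0.6,-0.75,0.2],"rotation": [0,0,-0.06],"grip": 0}
    - {"slide": [0.7,-1,0.3],"rotation": [0,0,-0.07],"grip": 0}
    - {"slide": [0.7,-1,0.3],"rotation": [0,0,-0.07],"grip": 0}

```text
t: 1.98
ee_pos: [0.4097, 0.1949, 0.2132]
tcp_rot: [[0.701, 0.713, -0.006], [0.713, -0.701, -0.001], [-0.005, -0.003, -1.0]]
force: [0.4, -0.1, 0.7]
finger_gap: 0.997
gripper_force: 0.0
```

```bash
cat >> h.py <<'E'
def go(x,y,z,yaw):
    "print call numbers to bring TCP to x,y,z, tool x at yaw deg, pointing down"
    from scipy.spatial.transform import Rotation as R
    s=sense();Rc=s["tcp_rot"];a=np.radians(yaw)
    Rt=np.array([[np.cos(a),np.sin(a),0],[np.sin(a),-np.cos(a),0],[0,0,-1]])
    print("now",s["t"],s["ee_pos"].round(4),"yaw %.2f"%np.degrees(np.arctan2(Rc[1,0],Rc[0,0])),"gap %.3f"%s["finger_gap"],"F",s["force"].round(1),"q",s["joint_positions"].round(0))
    print("slide",(Rc.T@(np.array([x,y,z])-s["ee_pos"])/.2).round(4),"rot",(R.from_matrix(Rc.T@Rt).as_rotvec()/2/np.pi).round(4))
E
python3 -c "
from h import *
go(.4751,.2914,.1,45)"
```

```text
now 1.975 [0.4097 0.1949 0.2132] yaw 45.48 gap 0.997 F [ 0.4 -0.1  0.7] q [18. -7. 91.  0. 97. 63.]
slide [ 0.5763 -0.1032  0.5633] rot [-0.0005  0.0008  0.0013]
```

Request:
drive_tool:
  plan:
    - {"slide": [0.3,-0.05,0.3],"rotation": [0,0,0],"grip": 0}
    - {"slide": [0.58,-0.103,0.6],"rotation": [0,0,0.001],"grip": 0}
    - {"slide": [0.58,-0.103,0.7],"rotation": [0,0,0.001],"grip": 0}
    - {"slide": [0.58,-0.103,0.7],"rotation": [0,0,0.001],"grip": 0}

```text
t: 2.48
ee_pos: [0.4761, 0.287, 0.0706]
tcp_rot: [[0.71, 0.704, -0.011], [0.704, -0.71, -0.006], [-0.012, -0.003, -1.0]]
force: [-0.4, 0.3, 0.7]
finger_gap: 1.0
gripper_force: 0.0
```

```bash
python3 - <<'E'
from h import *
f=grab_frame("side");t=grab_frame("top")
a=cv2.resize(f["image"][230:350,160:320],(533,400),interpolation=cv2.INTER_CUBIC);
cv2.imwrite("pics/a1.png",a[...,::-1])
go(.4751,.2914,.012,45)
# axle centreline from top range points, clear of gripper
for n,f in(("top",t),("side",f)):
    P=pts(f);k=(P[...,0]>.37)&(P[...,0]<.62)&(P[...,1]>.18)&(P[...,1]<.43)&(P[...,2]>.011)&(P[...,2]<.022)&(f["image"].sum(2)<260)
    p=P[k][:,:2];w=np.array([1,1])/2**.5;nn=np.array([-1,1])/2**.5
    s=p@w;tt=p@nn;ok=abs(tt-np.median(tt))<.012
    c=np.polyfit(s[ok],tt[ok],1);print(n,ok.sum(),"dir",45+np.degrees(np.arctan(c[0])),"offset at grasp",np.polyval(c,np.dot([.4751,.2914],w))-np.dot([.4751,.2914],nn),"s",s[ok].min(),s[ok].max())
E
```

```text
now 2.575 [0.479  0.2877 0.077 ] yaw 44.71 gap 0.997 F [-0.1  0.2  0.3] q [25. 10. 89. -0. 81. 71.]
slide [-0.0005 -0.0268  0.3252] rot [ 0.0001  0.0001 -0.0008]
top 157 dir 44.15453636178347 offset at grasp 0.0005724075242492244 s 0.4265757351713522 0.5876497953541323
side 338 dir 45.021186409377535 offset at grasp 0.0032515624615446492 s 0.4249731326295983 0.7126176249390032
```

View pics/a1.png

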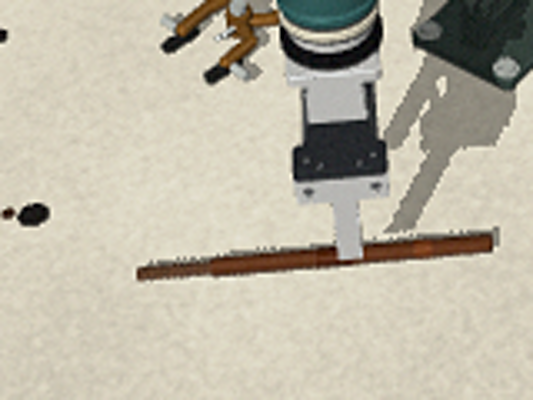

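The crop shows the open gripper over the shank at (347,250), about 118 mm from the plain end at (495,240). Now I descend and grip.

Request:
drive_tool:
  plan:
    - {"slide": [0,-0.032,0.15],"rotation": [0,0,0],"grip": 0}
    - {"slide": [0,-0.032,0.27],"rotation": [0,0,0],"grip": 0}
    - {"slide": [0,-0.032,0.322],"rotation": [0,0,0],"grip": 0}
    - {"slide": [0,-0.032,0.322],"rotation": [0,0,0],"grip": 0}
    - {"slide": [0,-0.032,0.322],"rotation": [0,0,0],"grip": 0}

```text
t: 3.2
ee_pos: [0.4756, 0.2937, 0.0142]
tcp_rot: [[0.71, 0.704, 0.003], [0.704, -0.71, 0.001], [0.003, 0.001, -1.0]]
force: [0.5, 0.7, -0.3]
finger_gap: 0.997
gripper_force: 0.0
```

Request:
drive_tool:
  plan:
    - {"slide": [0,0,0],"rotation": [0,0,0],"grip": 255}
    - {"slide": [0,0,0],"rotation": [0,0,0],"grip": 255}
    - {"slide": [0,0,0],"rotation": [0,0,0],"grip": 255}
    - {"slide": [0,0,0],"rotation": [0,0,0],"grip": 255}
    - {"slide": [0,0,0],"rotation": [0,0,0],"grip": 255}
    - {"slide": [0,0,0],"rotation": [0,0,0],"grip": 255}
    - {"slide": [0,0,0],"rotation": [0,0,0],"grip": 255}
    - {"slide": [0,0,0],"rotation": [0,0,0],"grip": 255}
  force: 45

```text
t: 4.2
ee_pos: [0.4748, 0.2931, 0.0123]
tcp_rot: [[0.71, 0.704, 0.001], [0.704, -0.71, -0.001], [0.0, 0.002, -1.0]]
force: [1.2, -0.7, 1.5]
finger_gap: 0.184
gripper_force: 1.0
```

Request:
drive_tool:
  plan:
    - {"slide": [0,0,0],"rotation": [0,0,0],"grip": 255}
    - {"slide": [0,0,0],"rotation": [0,0,0],"grip": 255}
    - {"slide": [0,0,0],"rotation": [0,0,0],"grip": 255}
    - {"slide": [0,0,-0.1],"rotation": [0,0,0],"grip": 255}
    - {"slide": [0,0,-0.3],"rotation": [0,0,0],"grip": 255}
    - {"slide": [0,0,-0.6],"rotation": [0,0,0],"grip": 255}
    - {"slide": [0,0,-0.8],"rotation": [0,0,0],"grip": 255}
    - {"slide": [0,0,-0.8],"rotation": [0,0,0],"grip": 255}

```text
t: 5.2
ee_pos: [0.4751, 0.2947, 0.1747]
tcp_rot: [[0.71, 0.705, 0.005], [0.705, -0.71, 0.004], [0.006, 0.001, -1.0]]
force: [-0.0, -0.4, -5.2]
finger_gap: 0.156
gripper_force: 45.0
```

```bash
python3 - <<'E'
from h import *
c=np.array([.5632,-.1418]);vy=np.array([-.062,.998])
p=c+vy*.190; print(p)
go(*p,.17,93.56)
E
```

```text
[0.55142 0.04782]
now 5.2 [0.4751 0.2947 0.1747] yaw 44.80 gap 0.156 F [-0.  -0.4 -5.2] q [26.  7. 82.  0. 92. 71.]
slide [-0.5993  1.1448  0.0208] rot [ 0.0005 -0.0008 -0.1355]
```

Request:
drive_tool:
  plan:
    - {"slide": [-0.1,0.15,0],"rotation": [0,0,-0.025],"grip": 255}
    - {"slide": [-0.2,0.3,0],"rotation": [0,0,-0.05],"grip": 255}
    - {"slide": [-0.3,0.45,0],"rotation": [0,0,-0.075],"grip": 255}
    - {"slide": [-0.4,0.6,0],"rotation": [0,0,-0.1],"grip": 255}
    - {"slide": [-0.45,0.75,0],"rotation": [0,0,-0.12],"grip": 255}
    - {"slide": [-0.5,0.9,0],"rotation": [0,0,-0.1355],"grip": 255}
    - {"slide": [-0.5,0.9,0],"rotation": [0,0,-0.1355],"grip": 255}

```text
t: 6.08
ee_pos: [0.5284, 0.0935, 0.1673]
tcp_rot: [[-0.059, 0.998, -0.008], [0.998, 0.059, -0.001], [-0.0, -0.008, -1.0]]
force: [-0.4, 0.1, -4.6]
finger_gap: 0.16
gripper_force: 45.0
```

```bash
python3 - <<'E'
from h import *
np.set_printoptions(precision=4,suppress=True)
c=np.array([.5632,-.1418]);vy=np.array([-.0622,.998]);vx=np.array([.998,.0622])
s=sense();print(s["tcp_rot"]); g=s["ee_pos"][:2]
for n in("top","side"):
    f=grab_frame(n);save(f,n+"2");P=pts(f);im=f["image"].astype(int)
    k=(P[...,2]>.14)&(P[...,2]<.19)&(abs(P[...,0]-g[0])<.06)&(abs(P[...,1]-g[1])<.2)&(im[...,0]>im[...,2]*1.3)
    p=P[k]; a=(p[:,:2]-c)@vy; b=(p[:,:2]-c)@vx
    print(n,len(p),"y range",a.min(),a.max(),"tool y",(g-c)@vy,"x tool",(g-c)@vx)
    for A in np.arange(a.min(),a.max(),.03):
        q=(a>=A)&(a<A+.03)
        if q.sum()>3: print("  y%.3f x%.4f zmax %.4f n%d"%(A+.015,b[q].mean(),np.percentile(p[q,2],90),q.sum()))
p=c+vy*.155; go(*p,.175,93.56)
E
```

```text
[[-0.0586  0.9983 -0.008 ]
 [ 0.9983  0.0586 -0.0005]
 [-0.0001 -0.008  -1.    ]]
top 210 y range 0.12267694522791918 0.40714968933987344 tool y 0.23702365792959562 x tool -0.020061656761987907
  y0.138 x-0.0209 zmax 0.1734 n53
  y0.168 x-0.0206 zmax 0.1739 n54
  y0.198 x-0.0216 zmax 0.1732 n33
  y0.318 x-0.0214 zmax 0.1721 n42
  y0.348 x-0.0204 zmax 0.1702 n9
  y0.378 x-0.0196 zmax 0.1697 n6
  y0.408 x-0.0204 zmax 0.1677 n13
side 309 y range 0.16771290484958104 0.41128053398926606 tool y 0.23702365792959562 x tool -0.020061656761987907
  y0.183 x-0.0229 zmax 0.1722 n31
  y0.213 x-0.0283 zmax 0.1710 n12
  y0.243 x-0.0227 zmax 0.1809 n32
  y0.273 x-0.0241 zmax 0.1722 n44
  y0.303 x-0.0237 zmax 0.1704 n45
  y0.333 x-0.0241 zmax 0.1704 n52
  y0.363 x-0.0223 zmax 0.1674 n44
  y0.393 x-0.0226 zmax 0.1676 n39
  y0.423 x-0.0215 zmax 0.1674 n10
now 6.175 [0.5282 0.0955 0.1685] yaw 93.48 gap 0.158 F [-0.2  0.5 -3.9] q [ 4.  4. 85.  0. 91.  1.]
slide [-0.42    0.1015 -0.0334] rot [-0.001  -0.0002 -0.0002]
```

View pics/side2.png

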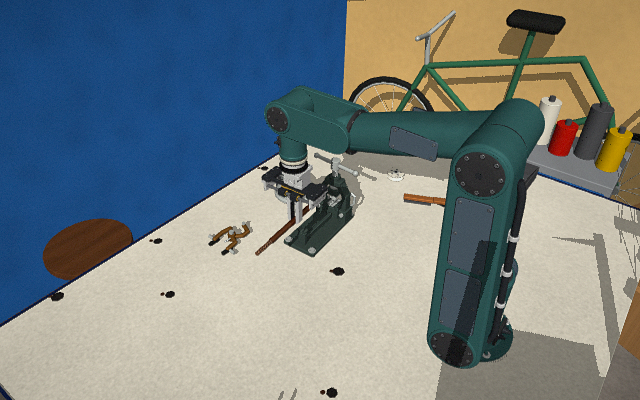

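The picture shows the axle held level just left of the vise, with its plain end pointing at the jaws and the gripper clear of the bar. Now I move it over the vise centreline.

Request:
drive_tool:
  plan:
    - {"slide": [-0.14,0.035,0],"rotation": [0,0.0012,-0.0002],"grip": 255}
    - {"slide": [-0.28,0.07,0],"rotation": [0,0.0012,-0.0002],"grip": 255}
    - {"slide": [-0.42,0.107,0],"rotation": [0,0.0012,-0.0002],"grip": 255}
    - {"slide": [-0.42,0.107,0.1],"rotation": [0,0.0012,-0.0002],"grip": 255}
    - {"slide": [-0.42,0.107,0.3],"rotation": [0,0.0012,-0.0002],"grip": 255}
    - {"slide": [-0.42,0.107,0.3],"rotation": [0,0.0012,-0.0002],"grip": 255}
    - {"slide": [-0.42,0.107,0.3],"rotation": [0,0.0012,-0.0002],"grip": 255}

```text
t: 7.05
ee_pos: [0.5566, 0.0136, 0.1125]
tcp_rot: [[-0.064, 0.998, -0.0], [0.998, 0.064, 0.008], [0.008, 0.0, -1.0]]
force: [0.2, -0.1, -5.2]
finger_gap: 0.156
gripper_force: 45.0
```

```bash
cat > ax.py <<'E'
from h import *
np.set_printoptions(precision=4,suppress=True)
c=np.array([.5632,-.1418]);vy=np.array([-.0622,.998]);vx=np.array([.998,.0622])
def axle(z0,z1):
    g=sense()["ee_pos"];print("tool vise y %.4f x %.4f z %.4f"%((g[:2]-c)@vy,(g[:2]-c)@vx,g[2]))
    for n in("top","side"):
        f=grab_frame(n);P=pts(f);im=f["image"].astype(int)
        k=(P[...,2]>z0)&(P[...,2]<z1)&(abs((P[...,:2]-c)@vx)<.03)&((P[...,:2]-c)@vy<.33)&((P[...,:2]-c)@vy>-.06)&(im[...,0]>im[...,2]*1.3)
        p=P[k]; a=(p[:,:2]-c)@vy; b=(p[:,:2]-c)@vx
        if not len(p): print(n,"none");continue
        print(n,len(p),"y range",a.min(),a.max())
        for A in np.arange(-.06,.33,.03):
            q=(a>=A)&(a<A+.03)
            if q.sum()>3: print("  y%.3f x%.4f zmax %.4f n%d"%(A+.015,b[q].mean(),np.percentile(p[q,2],90),q.sum()))
    return f
E
python3 - <<'E'
from ax import *
axle(.08,.14); p=c+vy*.155+vx*.001; go(*p,.0825,93.56)
E
```

```text
tool vise y 0.1555 x 0.0031 z 0.1125
top 174 y range 0.040894199821755746 0.32699357573845533
  y0.045 x0.0024 zmax 0.1173 n32
  y0.075 x0.0028 zmax 0.1181 n44
  y0.105 x0.0021 zmax 0.1186 n13
  y0.195 x0.0010 zmax 0.1176 n7
  y0.225 x0.0019 zmax 0.1170 n30
  y0.285 x0.0017 zmax 0.1143 n25
  y0.315 x0.0015 zmax 0.1150 n23
side 268 y range 0.08296400317579167 0.3275016626925398
  y0.105 x-0.0004 zmax 0.1180 n34
  y0.135 x-0.0022 zmax 0.1175 n8
  y0.165 x0.0014 zmax 0.1178 n30
  y0.195 x-0.0001 zmax 0.1178 n40
  y0.225 x0.0003 zmax 0.1160 n40
  y0.255 x0.0005 zmax 0.1168 n43
  y0.285 x0.0012 zmax 0.1147 n31
  y0.315 x0.0010 zmax 0.1142 n39
now 7.15 [0.5577 0.0132 0.1141] yaw 93.66 gap 0.158 F [ 0.3  0.  -3.4] q [-5.  8. 87.  0. 85. -8.]
slide [-0.0013 -0.0164  0.1579] rot [ 0.0006 -0.0011  0.0003]
```

Request:
drive_tool:
  plan:
    - {"slide": [0,-0.01,0.08],"rotation": [0,0,0],"grip": 255}
    - {"slide": [0,-0.01,0.155],"rotation": [0,0,0],"grip": 255}
    - {"slide": [0,-0.01,0.155],"rotation": [0,0,0],"grip": 255}
    - {"slide": [0,-0.01,0.155],"rotation": [0,0,0],"grip": 255}

```text
t: 7.65
ee_pos: [0.554, 0.0128, 0.0806]
tcp_rot: [[-0.063, 0.998, -0.002], [0.998, 0.063, 0.008], [0.008, -0.002, -1.0]]
force: [0.1, -0.3, -4.8]
finger_gap: 0.158
gripper_force: 45.0
```

```bash
python3 - <<'E'
from ax import *
f=axle(.07,.1)
cv2.imwrite("pics/b1.png",cv2.resize(f["image"][140:270,250:410],(650,528),interpolation=cv2.INTER_CUBIC)[...,::-1])
p=c+vy*.155+vx*.001; go(*p,.082,93.56)
E
```

```text
tool vise y 0.1549 x 0.0005 z 0.0806
top 165 y range 0.04181874781158286 0.32699083628682624
  y0.045 x-0.0007 zmax 0.0874 n30
  y0.075 x-0.0011 zmax 0.0878 n44
  y0.105 x-0.0021 zmax 0.0874 n11
  y0.195 x-0.0003 zmax 0.0860 n8
  y0.225 x0.0002 zmax 0.0881 n26
  y0.285 x0.0005 zmax 0.0835 n22
  y0.315 x0.0006 zmax 0.0835 n21
side 274 y range 0.08696034127705363 0.3281286130890176
  y0.105 x-0.0038 zmax 0.0859 n36
  y0.135 x-0.0032 zmax 0.0869 n7
  y0.165 x-0.0017 zmax 0.0853 n28
  y0.195 x-0.0027 zmax 0.0859 n44
  y0.225 x-0.0023 zmax 0.0860 n43
  y0.255 x-0.0019 zmax 0.0847 n45
  y0.285 x-0.0010 zmax 0.0836 n31
  y0.315 x-0.0002 zmax 0.0837 n37
now 7.75 [0.5544 0.0128 0.0811] yaw 93.62 gap 0.151 F [-0.   0.4 -5.2] q [-5.  9. 89.  0. 81. -8.]
slide [ 0.0007  0.001  -0.0046] rot [-0.0001 -0.0012  0.0002]
```

View pics/b1.png

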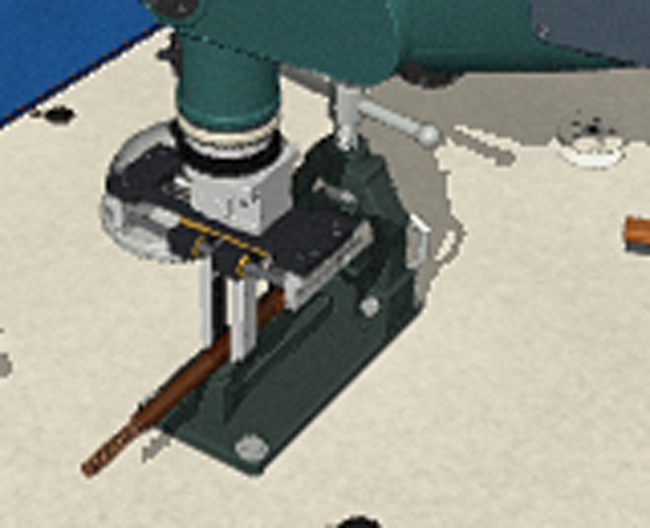

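The crop shows the axle low over the rest V, the fingers inside the rest, and the plain end just short of the jaws. Now I push it in, stopping partway to check the force.

Request:
drive_tool:
  plan:
    - {"slide": [-0.03,0.005,0],"rotation": [0,0,0],"grip": 255}
    - {"slide": [-0.07,0.005,0],"rotation": [0,0,0],"grip": 255}
    - {"slide": [-0.11,0.005,0],"rotation": [0,0,0],"grip": 255}
    - {"slide": [-0.15,0.005,0],"rotation": [0,0,0],"grip": 255}
    - {"slide": [-0.15,0.005,0],"rotation": [0,0,0],"grip": 255}

```text
t: 8.38
ee_pos: [0.5575, -0.0179, 0.0808]
tcp_rot: [[-0.062, 0.998, -0.0], [0.998, 0.062, 0.007], [0.007, 0.0, -1.0]]
force: [0.1, 0.5, -4.5]
finger_gap: 0.155
gripper_force: 45.0
```

Request:
drive_tool:
  plan:
    - {"slide": [-0.04,0,0],"rotation": [0,0,0],"grip": 255}
    - {"slide": [-0.08,0,0],"rotation": [0,0,0],"grip": 255}
    - {"slide": [-0.12,0,0],"rotation": [0,0,0],"grip": 255}
    - {"slide": [-0.16,0,0],"rotation": [0,0,0],"grip": 255}
    - {"slide": [-0.185,0,0],"rotation": [0,0,0],"grip": 255}
    - {"slide": [-0.185,0,0],"rotation": [0,0,0],"grip": 255}

```text
t: 9.12
ee_pos: [0.5598, -0.0545, 0.0806]
tcp_rot: [[-0.062, 0.998, -0.001], [0.998, 0.062, 0.007], [0.007, -0.0, -1.0]]
force: [-1.0, 0.4, -5.0]
finger_gap: 0.159
gripper_force: 45.0
```

```bash
python3 - <<'E'
from ax import *
f=axle(.07,.1)
p=c+vy*.088; go(*p,.079,93.56)
E
```

```text
tool vise y 0.0874 x 0.0020 z 0.0806
top 113 y range 0.039328360007711255 0.25933585274557297
  y0.135 x0.0020 zmax 0.0865 n36
  y0.195 x0.0027 zmax 0.0865 n36
  y0.225 x0.0020 zmax 0.0854 n22
  y0.255 x0.0021 zmax 0.0853 n16
side 258 y range 0.008116332896383239 0.26021095469633476
  y0.015 x-0.0005 zmax 0.0850 n17
  y0.045 x-0.0032 zmax 0.0843 n30
  y0.075 x0.0033 zmax 0.0839 n6
  y0.105 x-0.0011 zmax 0.0865 n33
  y0.135 x-0.0010 zmax 0.0849 n38
  y0.165 x-0.0006 zmax 0.0845 n36
  y0.195 x-0.0004 zmax 0.0833 n43
  y0.225 x0.0011 zmax 0.0827 n31
  y0.255 x0.0012 zmax 0.0825 n24
now 9.225 [ 0.5597 -0.0539  0.0806] yaw 93.62 gap 0.157 F [ 0.2  0.5 -3.4] q [-12.  10.  88.   0.  82. -15.]
slide [ 0.0004 -0.0101  0.0078] rot [ 0.     -0.0012  0.0002]
```

Request:
drive_tool:
  plan:
    - {"slide": [0,-0.005,0.005],"rotation": [0,0,0],"grip": 255}
    - {"slide": [0,-0.005,0.01],"rotation": [0,0,0],"grip": 255}
    - {"slide": [0,-0.005,0.01],"rotation": [0,0,0],"grip": 255}

```text
t: 9.6
ee_pos: [0.5588, -0.0538, 0.0787]
tcp_rot: [[-0.064, 0.998, -0.0], [0.998, 0.064, 0.008], [0.008, 0.0, -1.0]]
force: [-0.2, -0.0, -3.7]
finger_gap: 0.162
gripper_force: 45.0
```

Request:
drive_tool:
  plan:
    - {"slide": [0,0,0.005],"rotation": [0,0,0],"grip": 255}
    - {"slide": [0,0,0.005],"rotation": [0,0,0],"grip": 255}
    - {"slide": [0,0,0.005],"rotation": [0,0,0],"grip": 255}

```text
t: 9.98
ee_pos: [0.5589, -0.0538, 0.0786]
tcp_rot: [[-0.063, 0.998, 0.0], [0.998, 0.063, 0.008], [0.008, 0.001, -1.0]]
force: [-3.4, 0.7, 4.5]
finger_gap: 0.154
gripper_force: 45.0
```

Request:
drive_tool:
  plan:
    - {"slide": [0,-0.004,0.003],"rotation": [0,0,0],"grip": 255}
    - {"slide": [0,-0.004,0.003],"rotation": [0,0,0],"grip": 255}
    - {"slide": [0,-0.004,0.003],"rotation": [0,0,0],"grip": 170}
    - {"slide": [0,-0.004,0.003],"rotation": [0,0,0],"grip": 130}
    - {"slide": [0,-0.004,0.003],"rotation": [0,0,0],"grip": 130}
    - {"slide": [0,-0.004,0.003],"rotation": [0,0,0],"grip": 130}

```text
t: 10.72
ee_pos: [0.558, -0.0542, 0.0767]
tcp_rot: [[-0.063, 0.998, -0.001], [0.998, 0.063, 0.007], [0.007, -0.0, -1.0]]
force: [-0.5, 0.7, 0.4]
finger_gap: 0.486
gripper_force: 0.0
```

Request:
drive_tool:
  plan:
    - {"slide": [0,0,-0.1],"rotation": [0,0,0],"grip": 130}
    - {"slide": [0.2,0,-0.3],"rotation": [0,0,0],"grip": 130}
    - {"slide": [0.4,0,-0.6],"rotation": [0,0,0],"grip": 130}
    - {"slide": [0.6,0,-0.9],"rotation": [0,0,0],"grip": 130}
    - {"slide": [0.6,0,-1],"rotation": [0,0,0],"grip": 130}
    - {"slide": [0.6,0,-1],"rotation": [0,0,0],"grip": 130}

```text
t: 11.48
ee_pos: [0.5519, 0.0651, 0.282]
tcp_rot: [[-0.065, 0.998, 0.008], [0.998, 0.065, 0.008], [0.007, 0.008, -1.0]]
force: [0.3, 0.5, 0.4]
finger_gap: 0.49
gripper_force: 0.0
```

```bash
python3 - <<'E'
from ax import *
f=axle(.07,.1)
cv2.imwrite("pics/c1.png",cv2.resize(f["image"][140:270,250:410],(650,528),interpolation=cv2.INTER_CUBIC)[...,::-1])
P=pts(f);X,Y,Z=np.moveaxis(P,-1,0);k=(X>.46)&(X<.67)&(Y>-.2)&(Y<-.08)&(Z>.2)&(Z<.226);p=P[k]
cc=p.mean(0);w=np.linalg.svd(p-cc,full_matrices=False)[2][0];print("bar",cc,np.degrees(np.arctan(w[1]/w[0])))
a=np.radians(-2.4); b=np.array([.5632,-.1418])+.056*np.array([np.cos(a),np.sin(a)]);print(b)
go(*b,.28,177.6)
E
```

```text
tool vise y 0.2072 x 0.0016 z 0.2820
top 247 y range 0.01957968894540933 0.17726542663712772
  y0.015 x0.0010 zmax 0.0860 n20
  y0.045 x0.0005 zmax 0.0852 n45
  y0.075 x0.0011 zmax 0.0844 n44
  y0.105 x0.0005 zmax 0.0855 n50
  y0.135 x0.0005 zmax 0.0853 n44
  y0.165 x0.0012 zmax 0.0846 n44
side 303 y range -0.027185764259888136 0.2611894093819032
  y-0.015 x-0.0074 zmax 0.0809 n7
  y0.015 x-0.0022 zmax 0.0835 n24
  y0.045 x-0.0023 zmax 0.0824 n31
  y0.075 x-0.0029 zmax 0.0834 n32
  y0.105 x-0.0024 zmax 0.0833 n37
  y0.135 x-0.0023 zmax 0.0835 n39
  y0.165 x-0.0028 zmax 0.0831 n37
  y0.195 x-0.0020 zmax 0.0830 n40
  y0.225 x-0.0014 zmax 0.0808 n29
  y0.255 x-0.0011 zmax 0.0813 n27
bar [ 0.5413 -0.1389  0.2158] -1.2336858140751037
[ 0.6192 -0.1441]
now 11.575 [0.5504 0.064  0.277 ] yaw 93.62 gap 0.491 F [ 0.1 -0.3  0.3] q [  1.   5.  71.   0. 103.  -3.]
slide [-1.0603  0.2774 -0.0229] rot [ 0.0007 -0.001  -0.2333]
```

View pics/c1.png

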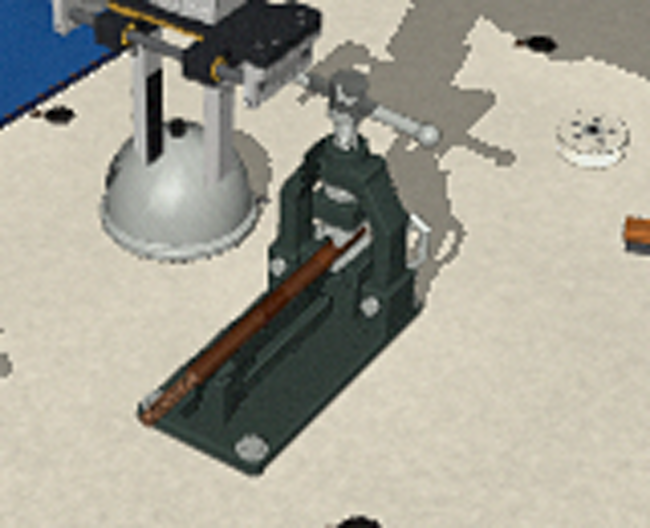

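The crop shows the axle lying in both Vs. Its plain end is past the jaws, its thread is beyond the rest, and the headlamp is undisturbed. Next is the handle.

Request:
drive_tool:
  plan:
    - {"slide": [-0.1,0.03,-0.1],"rotation": [0,0,-0.029],"grip": 130}
    - {"slide": [-0.2,0.06,-0.1],"rotation": [0,0,-0.058],"grip": 130}
    - {"slide": [-0.35,0.1,-0.1],"rotation": [0,0,-0.087],"grip": 130}
    - {"slide": [-0.5,0.14,-0.1],"rotation": [0,0,-0.116],"grip": 130}
    - {"slide": [-0.65,0.18,-0.1],"rotation": [0,0,-0.145],"grip": 130}
    - {"slide": [-0.8,0.22,-0.1],"rotation": [0,0,-0.174],"grip": 130}
    - {"slide": [-0.9,0.25,-0.1],"rotation": [0,0,-0.203],"grip": 130}
    - {"slide": [-1,0.277,-0.1],"rotation": [0,0,-0.233],"grip": 130}
    - {"slide": [-1,0.277,-0.1],"rotation": [0,0,-0.233],"grip": 130}
    - {"slide": [-1,0.277,-0.1],"rotation": [0,0,-0.233],"grip": 130}

```text
t: 12.82
ee_pos: [0.6178, -0.1318, 0.2947]
tcp_rot: [[-0.999, 0.047, -0.003], [0.047, 0.999, 0.009], [0.004, 0.009, -1.0]]
force: [0.2, 0.3, 0.4]
finger_gap: 0.486
gripper_force: 0.0
```

```bash
python3 - <<'E'
from h import *
go(.6192,-.1441,.208,177.6)
E
```

```text
now 12.825 [ 0.6178 -0.1318  0.2947] yaw 177.33 gap 0.486 F [0.2 0.3 0.4] q [ -17.   16.   57.    0.  107. -105.]
slide [-0.0114 -0.0646  0.4329] rot [ 0.0014 -0.0006 -0.0008]
```

Request:
drive_tool:
  plan:
    - {"slide": [-0.01,-0.063,0.05],"rotation": [0.0014,0,-0.001],"grip": 130}
    - {"slide": [-0.01,-0.063,0.2],"rotation": [0.0014,0,-0.001],"grip": 130}
    - {"slide": [-0.01,-0.063,0.35],"rotation": [0.0014,0,-0.001],"grip": 130}
    - {"slide": [-0.01,-0.063,0.43],"rotation": [0.0014,0,-0.001],"grip": 130}
    - {"slide": [-0.01,-0.063,0.43],"rotation": [0.0014,0,-0.001],"grip": 255}
    - {"slide": [-0.01,-0.063,0.43],"rotation": [0.0014,0,-0.001],"grip": 255}
    - {"slide": [-0.01,-0.063,0.43],"rotation": [0.0014,0,-0.001],"grip": 255}
    - {"slide": [-0.01,-0.063,0.43],"rotation": [0.0014,0,-0.001],"grip": 255}
  force: 30

```text
t: 13.82
ee_pos: [0.6207, -0.146, 0.2122]
tcp_rot: [[-0.999, 0.038, 0.003], [0.038, 0.999, -0.006], [-0.003, -0.006, -1.0]]
force: [-0.4, -3.8, 2.8]
finger_gap: 0.118
gripper_force: 30.0
```

Request:
drive_tool:
  plan:
    - {"slide": [0,0,0],"rotation": [0,0,0],"grip": 255}
    - {"slide": [0,0,0],"rotation": [0,0,0],"grip": 255}
    - {"slide": [0,0,0],"rotation": [0,0,0],"grip": 255}

```text
t: 14.2
ee_pos: [0.6207, -0.146, 0.2122]
tcp_rot: [[-0.999, 0.038, 0.003], [0.038, 0.999, -0.005], [-0.003, -0.005, -1.0]]
force: [0.7, -5.1, 3.3]
finger_gap: 0.119
gripper_force: 30.0
```

```bash
cat >> h.py <<'E'
def arc(r,deg,step,zoff=0):
    "rows for turning clockwise seen from above about a point r ahead along tool x (tool x points to the screw)"
    for a in np.append(np.arange(step,deg,step),deg):
        t=np.radians(a);
        # clockwise seen from above = positive about tool z (down)
        print(a,[round(r*(1-np.cos(t))/.2,3),round(-r*np.sin(t)/.2,3),round(.008*a/360/.2,4)],round(a/360,4))
E
python3 - <<'E'
from h import *
go(.6192,-.1441,.208,177.6)
arc(.056,90,10)
E
```

```text
now 14.2 [ 0.6207 -0.146   0.2122] yaw 177.81 gap 0.119 F [ 0.7 -5.1  3.3] q [ -18.   16.   66.   -0.   98. -106.]
slide [0.008  0.0091 0.0208] rot [-0.0008  0.0005  0.0006]
10 [np.float64(0.004), np.float64(-0.049), np.float64(0.0011)] 0.0278
20 [np.float64(0.017), np.float64(-0.096), np.float64(0.0022)] 0.0556
30 [np.float64(0.038), np.float64(-0.14), np.float64(0.0033)] 0.0833
40 [np.float64(0.066), np.float64(-0.18), np.float64(0.0044)] 0.1111
50 [np.float64(0.1), np.float64(-0.214), np.float64(0.0056)] 0.1389
60 [np.float64(0.14), np.float64(-0.242), np.float64(0.0067)] 0.1667
70 [np.float64(0.184), np.float64(-0.263), np.float64(0.0078)] 0.1944
80 [np.float64(0.231), np.float64(-0.276), np.float64(0.0089)] 0.2222
90 [np.float64(0.28), np.float64(-0.28), np.float64(0.01)] 0.25
```

Request:
drive_tool:
  plan:
    - {"slide": [0.004,-0.049,0.001],"rotation": [0,0,0.0278],"grip": 255}
    - {"slide": [0.017,-0.097,0.002],"rotation": [0,0,0.0556],"grip": 255}
    - {"slide": [0.038,-0.142,0.003],"rotation": [0,0,0.0833],"grip": 255}
    - {"slide": [0.067,-0.182,0.0045],"rotation": [0,0,0.1111],"grip": 255}
  force: 40

```text
t: 14.7
ee_pos: [0.6077, -0.1822, 0.2114]
tcp_rot: [[-0.738, 0.675, 0.008], [0.675, 0.738, -0.006], [-0.01, 0.001, -1.0]]
force: [6.1, -5.9, 1.8]
finger_gap: 0.117
gripper_force: 40.1
```

```bash
cat >> h.py <<'E'
def bar():
    s=sense();p=s["ee_pos"];R=s["tcp_rot"];d=p[:2]-[.5632,-.1418]
    print("t %.1f r %.4f ang %.1f yaw %.1f z %.4f gap %.3f F"%(s["t"],np.hypot(*d),np.degrees(np.arctan2(d[1],d[0])),np.degrees(np.arctan2(R[1,0],R[0,0])),p[2],s["finger_gap"]),s["force"].round(1),"M",s["moment"].round(2),"q",s["joint_positions"].round(0))
E
python3 -c "
from h import *
bar()"
```

```text
t 14.7 r 0.0601 ang -42.2 yaw 137.5 z 0.2114 gap 0.117 F [ 6.1 -5.9  1.8] M [-1.08 -1.17  0.29] q [-22.  16.  67.  -0.  97. -69.]
```

Request:
drive_tool:
  plan:
    - {"slide": [0.004,-0.049,0.001],"rotation": [0,0,0.0278],"grip": 255}
    - {"slide": [0.017,-0.097,0.002],"rotation": [0,0,0.0556],"grip": 255}
    - {"slide": [0.038,-0.142,0.003],"rotation": [0,0,0.0833],"grip": 255}
    - {"slide": [0.067,-0.183,0.0045],"rotation": [0,0,0.1111],"grip": 255}
    - {"slide": [0.102,-0.218,0.0055],"rotation": [0,0,0.1389],"grip": 255}
    - {"slide": [0.142,-0.247,0.0065],"rotation": [0,0,0.1667],"grip": 255}
    - {"slide": [0.188,-0.268,0.0075],"rotation": [0,0,0.1944],"grip": 255}
    - {"slide": [0.236,-0.281,0.009],"rotation": [0,0,0.2222],"grip": 255}
    - {"slide": [0.285,-0.285,0.01],"rotation": [0,0,0.25],"grip": 255}

```text
t: 15.82
ee_pos: [0.5256, -0.1875, 0.2092]
tcp_rot: [[0.678, 0.735, 0.004], [0.735, -0.678, -0.009], [-0.004, 0.009, -1.0]]
force: [3.1, -7.9, 0.9]
finger_gap: 0.116
gripper_force: 40.1
```

```bash
python3 -c "
from h import *
bar()"
```

```text
t 15.8 r 0.0592 ang -129.4 yaw 47.3 z 0.2092 gap 0.116 F [ 3.1 -7.9  0.9] M [-1.5  -0.61 -0.22] q [-25.   6.  78.  -0.  95.  17.]
```

Request:
drive_tool:
  plan:
    - {"slide": [0.004,-0.049,0.001],"rotation": [0,0,0.0278],"grip": 255}
    - {"slide": [0.017,-0.097,0.002],"rotation": [0,0,0.0556],"grip": 255}
    - {"slide": [0.038,-0.142,0.003],"rotation": [0,0,0.0833],"grip": 255}
    - {"slide": [0.067,-0.183,0.0045],"rotation": [0,0,0.1111],"grip": 255}
    - {"slide": [0.102,-0.218,0.0055],"rotation": [0,0,0.1389],"grip": 255}
    - {"slide": [0.102,-0.218,0.0055],"rotation": [0,0,0.1389],"grip": 255}
    - {"slide": [0.102,-0.218,0.0055],"rotation": [0,0,0.1389],"grip": 255}

```text
t: 16.7
ee_pos: [0.508, -0.1418, 0.208]
tcp_rot: [[0.999, -0.04, 0.006], [-0.04, -0.999, -0.006], [0.006, 0.006, -1.0]]
force: [4.2, -6.8, 0.9]
finger_gap: 0.114
gripper_force: 41.0
```

```bash
python3 -c "
from h import *
bar()"
```

```text
t 16.7 r 0.0552 ang 180.0 yaw -2.3 z 0.2080 gap 0.114 F [ 4.2 -6.8  0.9] M [-1.06 -0.78 -0.43] q [-22.   2.  83.  -0.  95.  71.]
```

Request:
drive_tool:
  plan:
    - {"slide": [0,0,0],"rotation": [0,0,0],"grip": 130}
    - {"slide": [0,0,0],"rotation": [0,0,0],"grip": 130}
    - {"slide": [0,0,0],"rotation": [0,0,0],"grip": 130}
    - {"slide": [0,0,0],"rotation": [0,0,0],"grip": 130}
    - {"slide": [0,0,-0.2],"rotation": [0,0,0],"grip": 130}
    - {"slide": [0,0,-0.45],"rotation": [0,0,0],"grip": 130}
    - {"slide": [0.02,0,-0.45],"rotation": [0,0,-0.028],"grip": 130}
    - {"slide": [0.05,0,-0.45],"rotation": [0,0,-0.056],"grip": 130}
    - {"slide": [0.1,0,-0.45],"rotation": [0,0,-0.084],"grip": 130}
    - {"slide": [0.15,0,-0.45],"rotation": [0,0,-0.112],"grip": 130}
    - {"slide": [0.2,0,-0.45],"rotation": [0,0,-0.14],"grip": 130}
    - {"slide": [0.25,0,-0.45],"rotation": [0,0,-0.168],"grip": 130}
    - {"slide": [0.3,0,-0.45],"rotation": [0,0,-0.196],"grip": 130}
    - {"slide": [0.35,0,-0.45],"rotation": [0,0,-0.224],"grip": 130}
    - {"slide": [0.4,0,-0.45],"rotation": [0,0,-0.25],"grip": 130}

```text
t: 18.58
ee_pos: [0.5862, -0.1423, 0.2961]
tcp_rot: [[0.032, 0.999, -0.001], [0.999, -0.032, -0.001], [-0.001, -0.001, -1.0]]
force: [-0.5, -1.4, 0.6]
finger_gap: 0.493
gripper_force: 0.0
```

Request:
drive_tool:
  plan:
    - {"slide": [0,0.02,0],"rotation": [0,0,-0.028],"grip": 130}
    - {"slide": [0,0.05,0],"rotation": [0,0,-0.056],"grip": 130}
    - {"slide": [0,0.08,0],"rotation": [0,0,-0.084],"grip": 130}
    - {"slide": [0,0.11,0],"rotation": [0,0,-0.112],"grip": 130}
    - {"slide": [0,0.14,0],"rotation": [0,0,-0.14],"grip": 130}
    - {"slide": [0,0.16,0],"rotation": [0,0,-0.168],"grip": 130}
    - {"slide": [0,0.16,0],"rotation": [0,0,-0.196],"grip": 130}
    - {"slide": [0,0.16,0],"rotation": [0,0,-0.224],"grip": 130}
    - {"slide": [0,0.16,0],"rotation": [0,0,-0.25],"grip": 130}
    - {"slide": [0,0.16,0],"rotation": [0,0,-0.25],"grip": 130}

```text
t: 19.82
ee_pos: [0.6179, -0.1435, 0.296]
tcp_rot: [[-0.999, 0.039, -0.001], [0.039, 0.999, -0.001], [0.001, -0.001, -1.0]]
force: [-0.2, 0.0, 0.2]
finger_gap: 0.491
gripper_force: 0.0
```

```bash
python3 - <<'E'
from h import *
for n in("top","side"):
    f=grab_frame(n);P=pts(f);X,Y,Z=np.moveaxis(P,-1,0);k=(X>.46)&(X<.67)&(Y>-.2)&(Y<-.08)&(Z>.2)&(Z<.222);p=P[k]
    cc=p.mean(0);w=np.linalg.svd(p-cc,full_matrices=False)[2][0];print(n,len(p),cc,np.degrees(np.arctan(w[1]/w[0])))
bar();go(.6192,-.1441,.204,177.7)
E
```

```text
top 96 [ 0.60077791 -0.14492765  0.21497089] -6.03652975222197
side 203 [ 0.55683605 -0.13951303  0.21270144] -4.585520815185217
t 19.9 r 0.0547 ang -1.8 yaw 177.7 z 0.2961 gap 0.488 F [-0.5 -1.2  0. ] M [ 0.05 -0.09  0.02] q [ -18.   16.   57.   -0.  107. -106.]
now 19.925 [ 0.6179 -0.1436  0.2961] yaw 177.72 gap 0.488 F [-0.5 -1.2  0. ] q [ -18.   16.   57.   -0.  107. -106.]
slide [-0.0072 -0.0019  0.4605] rot [-0.0002 -0.0002  0.0001]
```

Request:
drive_tool:
  plan:
    - {"slide": [-0.007,-0.008,0.2],"rotation": [0,0,0.004],"grip": 130}
    - {"slide": [-0.007,-0.008,0.35],"rotation": [0,0,0.004],"grip": 130}
    - {"slide": [-0.007,-0.008,0.46],"rotation": [0,0,0.004],"grip": 130}
    - {"slide": [-0.007,-0.008,0.46],"rotation": [0,0,0.004],"grip": 130}
    - {"slide": [-0.007,-0.008,0.46],"rotation": [0,0,0.004],"grip": 255}
    - {"slide": [-0.007,-0.008,0.46],"rotation": [0,0,0.004],"grip": 255}
    - {"slide": [-0.007,-0.008,0.46],"rotation": [0,0,0.004],"grip": 255}
    - {"slide": [-0.007,-0.008,0.46],"rotation": [0,0,0.004],"grip": 255}
    - {"slide": [-0.007,-0.008,0.46],"rotation": [0,0,0.004],"grip": 255}
    - {"slide": [-0.007,-0.008,0.46],"rotation": [0,0,0.004],"grip": 255}

```text
t: 21.18
ee_pos: [0.62, -0.1474, 0.206]
tcp_rot: [[-0.998, 0.063, 0.003], [0.063, 0.998, -0.005], [-0.003, -0.005, -1.0]]
force: [0.5, -5.0, 2.8]
finger_gap: 0.115
gripper_force: 40.0
```

Request:
drive_tool:
  plan:
    - {"slide": [0.004,-0.049,0.001],"rotation": [0,0,0.0278],"grip": 255}
    - {"slide": [0.017,-0.097,0.002],"rotation": [0,0,0.0556],"grip": 255}
    - {"slide": [0.038,-0.142,0.003],"rotation": [0,0,0.0833],"grip": 255}
    - {"slide": [0.067,-0.183,0.0045],"rotation": [0,0,0.1111],"grip": 255}
    - {"slide": [0.102,-0.218,0.0055],"rotation": [0,0,0.1389],"grip": 255}
    - {"slide": [0.142,-0.247,0.0065],"rotation": [0,0,0.1667],"grip": 255}
    - {"slide": [0.188,-0.268,0.0075],"rotation": [0,0,0.1944],"grip": 255}
    - {"slide": [0.236,-0.281,0.009],"rotation": [0,0,0.2222],"grip": 255}
    - {"slide": [0.285,-0.285,0.01],"rotation": [0,0,0.25],"grip": 255}

```text
t: 22.3
ee_pos: [0.5607, -0.202, 0.204]
tcp_rot: [[0.07, 0.998, 0.006], [0.997, -0.07, -0.008], [-0.007, 0.007, -1.0]]
force: [5.9, -6.9, 0.8]
finger_gap: 0.115
gripper_force: 39.9
```

```bash
python3 -c "
from h import *
bar()"
```

```text
t 22.3 r 0.0603 ang -92.4 yaw 86.0 z 0.2040 gap 0.115 F [ 5.9 -6.9  0.8] M [-1.31 -0.95 -0.12] q [-25.  11.  74.  -0.  95. -21.]
```

Request:
drive_tool:
  plan:
    - {"slide": [0.004,-0.049,0.001],"rotation": [0,0,0.0278],"grip": 255}
    - {"slide": [0.017,-0.097,0.002],"rotation": [0,0,0.0556],"grip": 255}
    - {"slide": [0.038,-0.142,0.003],"rotation": [0,0,0.0833],"grip": 255}
    - {"slide": [0.067,-0.183,0.0045],"rotation": [0,0,0.1111],"grip": 255}
    - {"slide": [0.102,-0.218,0.0055],"rotation": [0,0,0.1389],"grip": 255}
    - {"slide": [0.142,-0.247,0.0065],"rotation": [0,0,0.1667],"grip": 255}
    - {"slide": [0.188,-0.268,0.0075],"rotation": [0,0,0.1944],"grip": 255}
    - {"slide": [0.236,-0.281,0.009],"rotation": [0,0,0.2222],"grip": 255}
    - {"slide": [0.285,-0.285,0.01],"rotation": [0,0,0.25],"grip": 255}
    - {"slide": [0.285,-0.285,0.01],"rotation": [0,0,0.25],"grip": 255}

```text
t: 23.55
ee_pos: [0.5087, -0.1405, 0.2018]
tcp_rot: [[0.998, -0.065, 0.009], [-0.065, -0.998, -0.007], [0.009, 0.006, -1.0]]
force: [7.1, -6.0, -1.8]
finger_gap: 0.113
gripper_force: 41.0
```

```bash
python3 -c "
from h import *
bar()"
```

```text
t 23.6 r 0.0545 ang 178.7 yaw -3.7 z 0.2018 gap 0.113 F [ 7.1 -6.  -1.8] M [-1.15 -1.4  -0.45] q [-21.   2.  83.  -0.  94.  72.]
```

Release and regrip the opposite end for the last part.

Request:
drive_tool:
  plan:
    - {"slide": [0,0,0],"rotation": [0,0,0],"grip": 130}
    - {"slide": [0,0,0],"rotation": [0,0,0],"grip": 130}
    - {"slide": [0,0,0],"rotation": [0,0,0],"grip": 130}
    - {"slide": [0,0,0],"rotation": [0,0,0],"grip": 130}
    - {"slide": [0,0,-0.2],"rotation": [0,0,0],"grip": 130}
    - {"slide": [0,0,-0.45],"rotation": [0,0,0],"grip": 130}
    - {"slide": [0.02,0,-0.45],"rotation": [0,0,-0.028],"grip": 130}
    - {"slide": [0.05,0,-0.45],"rotation": [0,0,-0.056],"grip": 130}
    - {"slide": [0.1,0,-0.45],"rotation": [0,0,-0.084],"grip": 130}
    - {"slide": [0.15,0,-0.45],"rotation": [0,0,-0.112],"grip": 130}
    - {"slide": [0.2,0,-0.45],"rotation": [0,0,-0.14],"grip": 130}
    - {"slide": [0.25,0,-0.45],"rotation": [0,0,-0.168],"grip": 130}
    - {"slide": [0.3,0,-0.45],"rotation": [0,0,-0.196],"grip": 130}
    - {"slide": [0.35,0,-0.45],"rotation": [0,0,-0.224],"grip": 130}
    - {"slide": [0.4,0,-0.45],"rotation": [0,0,-0.25],"grip": 130}

```text
t: 25.42
ee_pos: [0.5855, -0.1431, 0.2901]
tcp_rot: [[0.057, 0.998, -0.001], [0.998, -0.057, -0.001], [-0.001, -0.001, -1.0]]
force: [-0.3, -0.7, -0.3]
finger_gap: 0.491
gripper_force: 0.0
```

Request:
drive_tool:
  plan:
    - {"slide": [0,0.02,0],"rotation": [0,0,-0.028],"grip": 130}
    - {"slide": [0,0.05,0],"rotation": [0,0,-0.056],"grip": 130}
    - {"slide": [0,0.08,0],"rotation": [0,0,-0.084],"grip": 130}
    - {"slide": [0,0.11,0],"rotation": [0,0,-0.112],"grip": 130}
    - {"slide": [0,0.14,0],"rotation": [0,0,-0.14],"grip": 130}
    - {"slide": [0,0.16,0],"rotation": [0,0,-0.168],"grip": 130}
    - {"slide": [0,0.16,0],"rotation": [0,0,-0.196],"grip": 130}
    - {"slide": [0,0.16,0],"rotation": [0,0,-0.224],"grip": 130}
    - {"slide": [0,0.16,0],"rotation": [0,0,-0.25],"grip": 130}
    - {"slide": [0,0.16,0],"rotation": [0,0,-0.25],"grip": 130}

```text
t: 26.68
ee_pos: [0.6172, -0.1451, 0.29]
tcp_rot: [[-0.998, 0.064, -0.001], [0.064, 0.998, -0.001], [0.001, -0.001, -1.0]]
force: [0.6, 1.4, 0.2]
finger_gap: 0.492
gripper_force: 0.0
```

```bash
python3 - <<'E'
from h import *
bar();go(.6192,-.1456,.199,175.9)
E
```

```text
t 26.7 r 0.0541 ang -3.5 yaw 176.3 z 0.2900 gap 0.492 F [0.6 1.4 0.2] M [ 0.03 -0.16  0.02] q [ -18.   16.   57.   -0.  107. -105.]
now 26.675 [ 0.6172 -0.1451  0.29  ] yaw 176.32 gap 0.492 F [0.6 1.4 0.2] q [ -18.   16.   57.   -0.  107. -105.]
slide [-0.0108 -0.0016  0.4552] rot [-0.0002 -0.0002  0.0012]
```

Request:
drive_tool:
  plan:
    - {"slide": [-0.011,-0.008,0.2],"rotation": [0,0,0.002],"grip": 130}
    - {"slide": [-0.011,-0.008,0.35],"rotation": [0,0,0.002],"grip": 130}
    - {"slide": [-0.011,-0.008,0.455],"rotation": [0,0,0.002],"grip": 130}
    - {"slide": [-0.011,-0.008,0.455],"rotation": [0,0,0.002],"grip": 130}
    - {"slide": [-0.011,-0.008,0.455],"rotation": [0,0,0.002],"grip": 255}
    - {"slide": [-0.011,-0.008,0.455],"rotation": [0,0,0.002],"grip": 255}
    - {"slide": [-0.011,-0.008,0.455],"rotation": [0,0,0.002],"grip": 255}
    - {"slide": [-0.011,-0.008,0.455],"rotation": [0,0,0.002],"grip": 255}
    - {"slide": [-0.011,-0.008,0.455],"rotation": [0,0,0.002],"grip": 255}
    - {"slide": [-0.011,-0.008,0.455],"rotation": [0,0,0.002],"grip": 255}
  force: 55

```text
t: 27.92
ee_pos: [0.6201, -0.1489, 0.2009]
tcp_rot: [[-0.997, 0.076, 0.003], [0.076, 0.997, -0.005], [-0.003, -0.005, -1.0]]
force: [1.2, -5.5, 3.3]
finger_gap: 0.113
gripper_force: 55.0
```

Request:
drive_tool:
  plan:
    - {"slide": [0.004,-0.049,0.001],"rotation": [0,0,0.0278],"grip": 255}
    - {"slide": [0.017,-0.097,0.002],"rotation": [0,0,0.0556],"grip": 255}
    - {"slide": [0.038,-0.142,0.003],"rotation": [0,0,0.0833],"grip": 255}
    - {"slide": [0.067,-0.183,0.0045],"rotation": [0,0,0.1111],"grip": 255}
    - {"slide": [0.067,-0.183,0.0045],"rotation": [0,0,0.1111],"grip": 255}

```text
t: 28.55
ee_pos: [0.6047, -0.185, 0.2]
tcp_rot: [[-0.714, 0.7, 0.005], [0.7, 0.714, -0.006], [-0.007, -0.001, -1.0]]
force: [3.5, -6.5, 1.9]
finger_gap: 0.113
gripper_force: 54.9
```

```bash
python3 -c "
from h import *
bar()"
```

```text
t 28.6 r 0.0598 ang -46.2 yaw 135.5 z 0.2000 gap 0.113 F [ 3.5 -6.5  1.9] M [-1.11 -0.75 -0.  ] q [-22.  15.  68.  -0.  96. -68.]
```

Request:
drive_tool:
  plan:
    - {"slide": [0.001,-0.025,0.0005],"rotation": [0,0,0.0139],"grip": 255}
    - {"slide": [0.004,-0.049,0.001],"rotation": [0,0,0.0278],"grip": 255}
    - {"slide": [0.01,-0.074,0.0015],"rotation": [0,0,0.0417],"grip": 255}
    - {"slide": [0.017,-0.097,0.002],"rotation": [0,0,0.0556],"grip": 255}
    - {"slide": [0.027,-0.12,0.0025],"rotation": [0,0,0.0694],"grip": 255}
    - {"slide": [0.038,-0.142,0.003],"rotation": [0,0,0.0833],"grip": 255}
    - {"slide": [0.038,-0.142,0.003],"rotation": [0,0,0.0833],"grip": 255}

```text
t: 29.42
ee_pos: [0.5797, -0.2001, 0.1994]
tcp_rot: [[-0.269, 0.963, 0.006], [0.963, 0.269, -0.006], [-0.008, 0.004, -1.0]]
force: [4.5, -7.4, 1.9]
finger_gap: 0.108
gripper_force: 54.9
```

```bash
python3 -c "
from h import *
bar()"
```

```text
t 29.4 r 0.0606 ang -74.1 yaw 105.6 z 0.1994 gap 0.108 F [ 4.5 -7.4  1.9] M [-1.24 -0.88  0.01] q [-24.  13.  71.  -0.  95. -40.]
```

Request:
drive_tool:
  plan:
    - {"slide": [0.001,-0.025,0.0005],"rotation": [0,0,0.0139],"grip": 255}
    - {"slide": [0.004,-0.049,0.001],"rotation": [0,0,0.0278],"grip": 255}
    - {"slide": [0.004,-0.049,0.001],"rotation": [0,0,0.0278],"grip": 255}
    - {"slide": [0.004,-0.049,0.001],"rotation": [0,0,0.0278],"grip": 255}

```text
t: 29.92
ee_pos: [0.57, -0.202, 0.1992]
tcp_rot: [[-0.098, 0.995, 0.005], [0.995, 0.098, -0.007], [-0.007, 0.005, -1.0]]
force: [4.2, -7.7, 2.2]
finger_gap: 0.115
gripper_force: 55.0
```

```bash
python3 -c "
from h import *
bar()"
```

```text
t 29.9 r 0.0606 ang -83.5 yaw 95.6 z 0.1992 gap 0.115 F [ 4.2 -7.7  2.2] M [-1.29 -0.81 -0.06] q [-25.  12.  73.  -0.  95. -30.]
```

Request:
drive_tool:
  plan:
    - {"slide": [0.001,-0.025,0.0005],"rotation": [0,0,0.0139],"grip": 255}
    - {"slide": [0.001,-0.025,0.0005],"rotation": [0,0,0.0139],"grip": 255}
    - {"slide": [0.001,-0.025,0.0005],"rotation": [0,0,0.0139],"grip": 255}

```text
t: 30.3
ee_pos: [0.5651, -0.2023, 0.1991]
tcp_rot: [[-0.01, 1.0, 0.005], [1.0, 0.011, -0.007], [-0.007, 0.005, -1.0]]
force: [5.4, -7.4, 0.4]
finger_gap: 0.113
gripper_force: 55.0
```

```bash
python3 -c "
from h import *
bar()"
```

```text
t 30.3 r 0.0605 ang -88.2 yaw 90.6 z 0.1991 gap 0.113 F [ 5.4 -7.4  0.4] M [-1.29 -0.81 -0.11] q [-25.  11.  73.  -0.  95. -26.]
```

Request:
drive_tool:
  plan:
    - {"slide": [0.001,-0.025,0.0005],"rotation": [0,0,0.0139],"grip": 255}
    - {"slide": [0.001,-0.025,0.0005],"rotation": [0,0,0.0139],"grip": 255}
    - {"slide": [0.001,-0.025,0.0005],"rotation": [0,0,0.0139],"grip": 255}

```text
t: 30.68
ee_pos: [0.5645, -0.2022, 0.1992]
tcp_rot: [[0.074, 0.997, 0.016], [0.997, -0.074, -0.008], [-0.007, 0.016, -1.0]]
force: [15.2, -8.6, -2.9]
finger_gap: 0.112
gripper_force: 56.2
```

```bash
python3 - <<'E'
from h import *
bar()
f=grab_frame("side")
cv2.imwrite("pics/d1.png",cv2.resize(f["image"][140:270,250:410],(650,528),interpolation=cv2.INTER_CUBIC)[...,::-1])
E
```

```text
t 30.7 r 0.0604 ang -88.8 yaw 85.8 z 0.1992 gap 0.112 F [15.2 -8.6 -2.9] M [-1.46 -2.77  0.56] q [-25.  11.  74.  -0.  94. -21.]
```

View pics/d1.png

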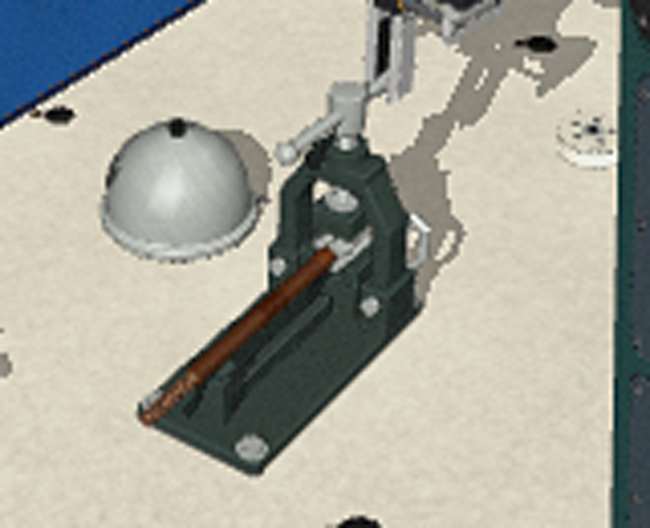

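The crop shows the jaw down on the axle and the bar along the vise. The tool has stalled with the force rising to 15 N, which is the stop. I add a little more push to seat it.

Request:
drive_tool:
  plan:
    - {"slide": [0,-0.015,0],"rotation": [0,0,0],"grip": 255}
    - {"slide": [0,-0.03,0],"rotation": [0,0,0],"grip": 255}
    - {"slide": [0,-0.03,0],"rotation": [0,0,0],"grip": 255}

```text
t: 31.1
ee_pos: [0.5639, -0.2021, 0.1993]
tcp_rot: [[0.073, 0.997, 0.029], [0.997, -0.072, -0.009], [-0.007, 0.029, -1.0]]
force: [29.3, -9.1, -8.7]
finger_gap: 0.115
gripper_force: 56.0
```

```bash
python3 -c "
from h import *
bar()"
```

```text
t 31.1 r 0.0603 ang -89.3 yaw 85.8 z 0.1993 gap 0.115 F [29.3 -9.1 -8.7] M [-1.74 -5.32  0.57] q [-25.  10.  75.   0.  93. -21.]
```

Request:
drive_tool:
  plan:
    - {"slide": [0,0.03,0],"rotation": [0,0,0],"grip": 255}
    - {"slide": [0,0.04,0],"rotation": [0,0,0],"grip": 200}
    - {"slide": [0,0.045,0],"rotation": [0,0,0],"grip": 130}
    - {"slide": [0,0.045,0],"rotation": [0,0,0],"grip": 130}
    - {"slide": [0,0.045,0],"rotation": [0,0,0],"grip": 130}
    - {"slide": [0,0.045,0],"rotation": [0,0,0],"grip": 130}
    - {"slide": [0,0.045,-0.1],"rotation": [0,0,0],"grip": 130}
    - {"slide": [0,0.045,-0.3],"rotation": [0,0,0],"grip": 130}
    - {"slide": [0,0.045,-0.5],"rotation": [0,0,0],"grip": 130}
    - {"slide": [0,-0.2,-0.5],"rotation": [0,0,0],"grip": 130}
    - {"slide": [0,-0.5,-0.5],"rotation": [0,0,0],"grip": 130}
    - {"slide": [0,-0.9,-0.5],"rotation": [0,0,0],"grip": 130}
    - {"slide": [0,-0.9,-0.5],"rotation": [0,0,0],"grip": 130}

```text
t: 32.72
ee_pos: [0.3704, -0.185, 0.2984]
tcp_rot: [[0.076, 0.997, 0.001], [0.997, -0.076, -0.002], [-0.002, 0.001, -1.0]]
force: [-0.9, -1.0, 0.2]
finger_gap: 0.491
gripper_force: 0.0
```

```bash
python3 - <<'E'
from ax import *
f=axle(.07,.1)
for n in("top","side"):
    f=grab_frame(n);P=pts(f);X,Y,Z=np.moveaxis(P,-1,0);k=(abs(X-.563)<.04)&(Y>-.25)&(Y<-.03)&(Z>.197)&(Z<.213);p=P[k]
    cc=p.mean(0);w=np.linalg.svd(p-cc,full_matrices=False)[2][0];print(n,len(p),cc,np.degrees(np.arctan2(w[1],w[0])))
bar()
E
```

```text
tool vise y -0.0311 x -0.1951 z 0.2984
top 329 y range 0.019935232188734425 0.25692295036541923
  y0.015 x0.0007 zmax 0.0867 n19
  y0.045 x0.0004 zmax 0.0850 n46
  y0.075 x0.0010 zmax 0.0850 n44
  y0.105 x0.0004 zmax 0.0844 n49
  y0.135 x0.0007 zmax 0.0857 n45
  y0.165 x0.0013 zmax 0.0857 n52
  y0.195 x-0.0002 zmax 0.0836 n41
  y0.225 x0.0005 zmax 0.0838 n21
  y0.255 x0.0001 zmax 0.0809 n12
side 285 y range 0.015545808061363471 0.2625708689918841
  y0.015 x-0.0024 zmax 0.0825 n15
  y0.045 x-0.0019 zmax 0.0813 n34
  y0.075 x-0.0021 zmax 0.0836 n32
  y0.105 x-0.0026 zmax 0.0836 n35
  y0.135 x-0.0025 zmax 0.0839 n37
  y0.165 x-0.0021 zmax 0.0838 n37
  y0.195 x-0.0025 zmax 0.0827 n41
  y0.225 x-0.0014 zmax 0.0807 n28
  y0.255 x-0.0015 zmax 0.0816 n26
top 194 [ 0.5631 -0.14    0.2092] 90.72739896379284
side 162 [ 0.5604 -0.1353  0.2069] 90.54380535054607
t 32.9 r 0.1946 ang -166.9 yaw 85.7 z 0.2978 gap 0.488 F [-0.5 -0.2  0.1] M [-0.02 -0.06 -0.  ] q [-34. -12.  86.  -0. 106. -30.]
```

```bash
python3 -c "
from bench import hand_in
print(hand_in())"
```

```text
the job is handed in; nothing more can be done
None
```

The job is handed in: the axle lies in the lower jaw and on the rest, plain end about 30 mm past the screw and all of the thread clear of the rest, with the handle screwed down to its stop (about 7.9 rad) and the other parts left alone.

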